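# Pile the nougat offcuts and seal them in the airtight keeper

## Robot

A 6-joint arm with a two-finger parallel gripper is mounted at the origin on the work surface. World frame = base frame: x ahead of the robot, y to its left, z up, the work surface at z = 0. Lengths are in m, angles in rad, forces in N, time in s.
With the tool pointing down it reaches from about 0.3 to 0.875 m from the base axis. Payload 6.4 kg.
Tool frame: the origin (TCP) lies midway between the tips of the shut fingers; the grasp point (between the pads) lies 19 mm behind it; x points along the fingers, y is the direction in which the jaws open and shut, and the axes are right-handed (so a half turn about x gives the same grasp; the last joint's range is limited). The gripper opens to 85 mm and grips with 20 to 120 N. Pads are 22 mm wide; open, the fingers measure 114 mm over their backs; the gripper's body (76 mm by 85 mm) begins 54 mm behind the grasp point. The pads swing forward as they close: fully open they stand 13 mm farther back than shut.
Start: joints at [-1.325, 0.181, 1.607, -0, 1.354, -0.206], TCP at [0.251, -0.517, 0.231] pointing down, gripper open.
Joint ranges: [-2.99, 2.99], [-0.89, 2.07], [0.3, 2.58], [-1.14, 4.28], [0, 2.63], [-3.12, 3.12]. Speed limits (rad/s): [2.57, 2.57, 3.01, 3.14, 3.14, 3.14].

## Interface

Orientations are given as a unit quaternion [w, x, y, z].
In Python, from bench import ctrl gives the robot as it stands.
- The arm moves only by the tool step_arm, never from a script. Its argument "motion" is a list of rows, each a list of 7 numbers: the shift along the tool's x, y, z in mm, then the turn, a rotation vector about the tool's x, y, z in degrees, then the closure in counts, from 0 (fully open) to 255 (shut). In form: [[tx, ty, tz, rx, ry, rz, hand], ...]. A call has 1 to 10 rows; each row is the pose to reach, as a shift and turn from the pose commanded when the call began, along the tool's axes at that moment; what a row does not reach only later rows make up. A row lasts 1/8 s, in which the tool goes at most 62.5 mm and 10.7 degrees, less where a joint would pass 70% of its speed; a pose out of reach is approached as far as the arm can. A call with a gripper value outside its range is refused whole. The fingers move at their own pace and stop on an object; the grip force is fixed at half the most. Time passes only in rows, so rows that repeat a pose let the fingers close. It gives the time, the measured TCP pose, the force and the opening at its end, in the units of the state.
- ctrl.get_obs(): the state, without advancing time (a new reading comes with each control period).
- ctrl.camera(name): name is "scene" or "top"; returns (picture, depth): 400x640x3 uint8, red, green, blue; 400x640 float32, m along the optical axis (not along the pixel's ray), 0 where there is no reading.
- ctrl.camera_info(name): a dict with "fx", "fy", "cx", "cy" (pixels), "T" (4x4, takes a point from camera to world coordinates). Camera axes: x right, y down, z forward; pixel columns grow to the right and rows downward; lengths in m; the calibration is good to about 2 mm. A picture is of the moment at which its call begins. camera_info takes no time and is no camera call.
- ctrl.hand_in(): hands the job in, once; it reports no verdict.
The state is a dict: "time_s": time; "q": joint angles; "dq": joint speeds; "joint_efforts": joint torques, N m; "eef_pos": TCP position; "eef_rot": TCP orientation; "wrist_force": force on the tool from outside, world axes, zero at the start; "torque": the same for the moment, N m; "opening": opening from 0.0 (shut) to 1.0 (fully open).
Only numpy, scipy, OpenCV 4.12 (cv2) and the standard library are available. Lean on these libraries where they do the work, as an engineer would, in place of code of your own. Each camera call takes 0.05 s, during which the arm holds its last target. There are 200 camera calls.

## Task

Put the nougat offcuts away: stack all that are there in a single pile in the middle of the keeper's base, lengthways on it, each turned so that it rests steadily and neither its underside nor its top leans by more than about 10 degrees (they taper, so a thick end belongs over a thin end). Then set the clear cover over the pile and press it down around its edge until the rim is fully seated on the gasket at every corner. Leave the jar, snack cup, dish and tongs where they are.

Things in the scene. Friction and masses are not known exactly. Their poses are not given: they have to be found in the camera images.
- offcut_a: Offcut of hard nougat (cream with almonds, 100 g, rigid; three or four of the five are present): a wedge 86 mm long (own x), 44 mm wide (own y, upright sides; ends cut up to 6 mm askew), 17 mm thick at the -x end, 27 mm at the +x end, so its flat top slopes 6.6 degrees up towards +x. Origin: centre of its flat underside; z square to that, up at the start.
- offcut_a_top (a point): Centre of the sloping top face of offcut_a; its z axis is square to that face, its x axis runs up the slope.
- offcut_b: Offcut of hard nougat (cream with almonds, 100 g, rigid; three or four of the five are present): a wedge 80 mm long (own x), 40 mm wide (own y, upright sides; ends cut up to 6 mm askew), 16 mm thick at the -x end, 25 mm at the +x end, so its flat top slopes 6.4 degrees up towards +x. Origin: centre of its flat underside; z square to that, up at the start.
- offcut_b_top (a point): Centre of the sloping top face of offcut_b; its z axis is square to that face, its x axis runs up the slope.
- offcut_c: Offcut of hard nougat (cream with almonds, 100 g, rigid; three or four of the five are present): a wedge 84 mm long (own x), 39 mm wide (own y, upright sides; ends cut up to 6 mm askew), 15 mm thick at the -x end, 25 mm at the +x end, so its flat top slopes 6.8 degrees up towards +x. Origin: centre of its flat underside; z square to that, up at the start.
- offcut_c_top (a point): Centre of the sloping top face of offcut_c; its z axis is square to that face, its x axis runs up the slope.
- offcut_d: Offcut of hard nougat (cream with almonds, 100 g, rigid; three or four of the five are present): a wedge 78 mm long (own x), 42 mm wide (own y, upright sides; ends cut up to 6 mm askew), 17 mm thick at the -x end, 26 mm at the +x end, so its flat top slopes 6.6 degrees up towards +x. Origin: centre of its flat underside; z square to that, up at the start.
- offcut_d_top (a point): Centre of the sloping top face of offcut_d; its z axis is square to that face, its x axis runs up the slope.
- offcut_e: Offcut of hard nougat (cream with almonds, 100 g, rigid; three or four of the five are present): a wedge 88 mm long (own x), 41 mm wide (own y, upright sides; ends cut up to 6 mm askew), 16 mm thick at the -x end, 26 mm at the +x end, so its flat top slopes 6.5 degrees up towards +x. Origin: centre of its flat underside; z square to that, up at the start.
- offcut_e_top (a point): Centre of the sloping top face of offcut_e; its z axis is square to that face, its x axis runs up the slope.
- keeper: Keeper's base, fixed: white plate 180 (x) x 138 (y) x 12 mm. Origin: centre of its underside. On its top (the deck) a bead 8 mm high, 118 x 76 mm outside, 104 x 62 inside, with a stud 20 mm high at each corner, centres the cover. Grey gasket outside it: four corner cushions (x +-69, y +-50) stand 7 mm above the deck; about 10 N sinks each 5.5 mm and it stays down; the cover's weight does not.
- cover: Clear rigid cover, 300 g: upside-down box 134 (x) x 92 (y) x 112 mm high, walls 4 mm, open below, with a rim flange 150 x 108 x 5 mm. On top an oak grip bar 60 (x) x 14 (y) x 28 mm high. Origin: centre of the rim's plane; z up. Put on, the rim rests 19 mm above the keeper's origin; sealed, 13.5 mm. Fits with its x along the keeper's x, either way round.
- cover_grip (a point): Middle of the cover's grip bar, 128 mm above the rim plane (the bar's top is at 140 mm, the flat top of the cover at 112 mm).
- cover_corner1 (a point): Lower outer corner of the cover's rim flange at its own x +75, y +54 mm. Pressing down on the flat top above it pushes this corner onto its cushion.
- cover_corner2 (a point): Lower outer corner of the cover's rim flange at its own x -75, y +54 mm. Pressing down on the flat top above it pushes this corner onto its cushion.
- cover_corner3 (a point): Lower outer corner of the cover's rim flange at its own x -75, y -54 mm. Pressing down on the flat top above it pushes this corner onto its cushion.
- cover_corner4 (a point): Lower outer corner of the cover's rim flange at its own x +75, y -54 mm. Pressing down on the flat top above it pushes this corner onto its cushion.
- jar: Bystander: closed glass jar with a hinged flap lid, 100 mm across, 155 mm high. Origin: centre of its underside.
- snack_cup: Bystander: green silicone snack cup, 72 mm across, 62 mm high. Origin: centre of its underside.
- dish: Bystander: white ceramic dish, 110 mm across, 32 mm high. Origin: centre of its underside.
- tongs: Bystander: steel tongs lying flat, 210 mm long along own x, 60 mm wide, 16 mm high. Origin: under their middle.
Mind the look-alikes: they are no part of the job. What is shaped like the cover but blue or orange is not meant.

How it is judged:
By the outcome, as a careful person would: the job done as asked, in the order asked, and still so for the second after the job is handed in, with the robot touching nothing.
Of offcut_a, offcut_b, offcut_c, offcut_d, offcut_e only 3 to 4 are there at a start; the rules pass over those that are not, and their reading is None.
At some moment in a run one of offcut_a, offcut_b, offcut_c, offcut_d, offcut_e may be knocked a few centimetres aside while the robot is not near it.
It also fails if it takes over 210 s, if anything falls off the work surface, if the arm or the gripper's body presses on something with over 40 N, if the wrist force passes 120 N, or if a joint passes its speed limit or range.

## Working session

There is one attempt and no reset: what is moved stays moved. The work goes in short steps, Python scripts to look and compute and a tool call to move; the robot and the scene stay as the last step left them, time stands still between calls to the robot, and variables do not carry over. Pictures are saved under pics/ and viewed, about 12 in all and at most 16, crops included, and the job is handed in when it is done.

Besides the shell and the picture viewer there is one more tool, called after "Call:" as name(argument=value, ...), one argument or row to a line, values as JSON. step_arm: Moves the arm, as the interface text tells. Its arguments: {"type":"object","properties":{"motion":{"type":"array","items":{"type":"array","items":{"type":"number"}}}},"required":["motion"]}

```bash
mkdir -p pics; ls; python3 - <<'E'
from bench import ctrl
import cv2,numpy as np
for n in("scene","top"):
    p,d=ctrl.camera(n);cv2.imwrite(f"pics/{n}0.png",p[:,:,::-1]);np.save(f"pics/{n}0.npy",d)
    i=ctrl.camera_info(n);print(n,i["fx"],i["fy"],i["cx"],i["cy"],np.round(i["T"],4).tolist())
o=ctrl.get_obs();print({k:np.round(v,3).tolist() for k,v in o.items()})
E
```

```text
pics
scene 387.1771974339156 387.1771974339156 323.1197570919012 206.6377481809655 [[-0.0123, 0.6925, -0.7213, 1.2662], [0.9999, 0.0107, -0.0067, -0.1089], [0.0031, -0.7213, -0.6926, 0.869], [0.0, 0.0, 0.0, 1.0]]
top 417.5577254969823 417.5577254969823 317.9750933970179 198.0647820807523 [[-0.0078, -0.9938, 0.1105, 0.3475], [-0.9995, 0.0109, 0.028, -0.1209], [-0.029, -0.1102, -0.9935, 1.4947], [0.0, 0.0, 0.0, 1.0]]
{'time_s': 0.1, 'q': [-1.325, 0.181, 1.608, 0.0, 1.354, -0.206], 'dq': [0.0, -0.002, -0.002, -0.0, 0.0, 0.001], 'joint_efforts': [0.001, -44.588, -35.224, -0.0, 0.004, 0.0], 'eef_pos': [0.251, -0.517, 0.23], 'eef_rot': [-0.158, -0.689, -0.159, 0.689], 'wrist_force': [0.849, -0.428, -0.35], 'torque': [-0.022, 0.046, -0.021], 'opening': 1.0}
```

View pics/scene0.png

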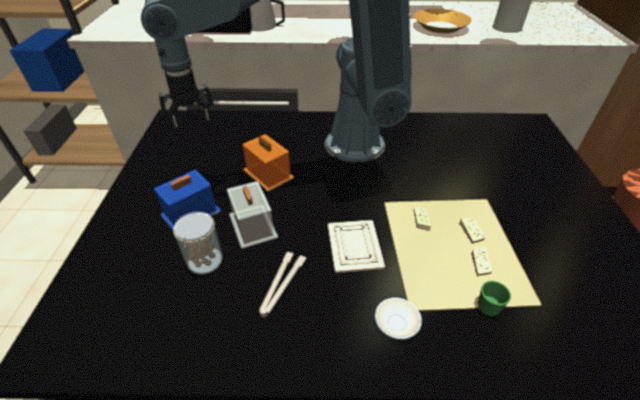

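View pics/top0.png

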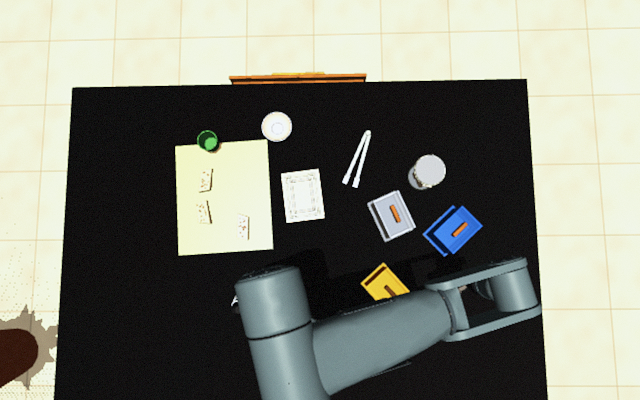

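```bash
cat > h.py <<'E'
from bench import ctrl
import cv2,numpy as np
from scipy.spatial.transform import Rotation as R
def grab(n):
    p,d=ctrl.camera(n);i=ctrl.camera_info(n);v,u=np.mgrid[:400,:640]
    P=np.stack([(u-i["cx"])/i["fx"]*d,(v-i["cy"])/i["fy"]*d,d],-1)@i["T"][:3,:3].T+i["T"][:3,3]
    P[d<=0]=np.nan
    return p,P,i
def ray(i,uv,z):   # pixel -> world point on plane z
    uv=np.atleast_2d(uv).astype(float)
    r=np.c_[(uv[:,0]-i["cx"])/i["fx"],(uv[:,1]-i["cy"])/i["fy"],np.ones(len(uv))]@i["T"][:3,:3].T
    c=i["T"][:3,3];return c+r*((z-c[2])/r[:,2])[:,None]
def save(name,p,box,s):
    x0,y0,x1,y1=box;cv2.imwrite(f"pics/{name}.png",cv2.resize(p[y0:y1,x0:x1,::-1],None,fx=s,fy=s,interpolation=cv2.INTER_CUBIC))
E
python3 - <<'E'
from h import *
a,Pa,ia=grab("top");b,Pb,ib=grab("scene")
A=cv2.resize(a[130:260,170:345,::-1],None,fx=4,fy=4,interpolation=2)[:, :700]
save("c1",a,(170,130,345,260),4)
save("c2",b,(380,190,540,310),5)
save("c3",b,(220,170,400,280),4)
for n,P,im in(("top",Pa,a),("scene",Pb,b)):
    z=P[...,2]
    print(n,"table z",np.nanmedian(z[(abs(P[...,0]-.75)<.1)&(abs(P[...,1])<.1)]))
    m=((z>.010)&(z<.05)&(P[...,1]>0.08)&(P[...,1]<.45)&(P[...,0]>.25)&(P[...,0]<.8)).astype(np.uint8)
    k,l,s,c=cv2.connectedComponentsWithStats(m)
    for j in range(1,k):
        if s[j,4]<20: continue
        Q=P[l==j];(cx,cy),(w,h),ang=cv2.minAreaRect((Q[:,:2]*1000).astype(np.float32))
        print(s[j],np.round(c[j]),np.round([cx,cy,w,h,ang],1),np.round(np.percentile(Q[:,2],[10,50,90])*1e3,1))
for (u,v) in [(240,227),(204,212),(206,180),(302,195)]: print(np.round(Pa[v,u]*1e3),a[v,u])
# colours
for uv in [(190,230),(230,160)]: print(a[uv[1],uv[0]])
E
```

```text
top table z 0.0010493597000991173
[261 120  13  22 173] [267. 130.] [759.  103.2  81.8  43.6   1.3] [11.7 20.7 31.9]
[198 133  17  17 101] [204. 139.] [723.8 325.3  38.   59.5  58.9] [16.3 30.8 46.2]
[207 140  12  12  36] [215. 147.] [698.5 293.7  14.   53.2  47.6] [12.4 29.7 43. ]
[198 169  14  24 263] [204. 181.] [580.4 329.6  41.8  86.1  87.3] [13.9 20.3 25.8]
[195 201  16  23 271] [202. 213.] [462.7 336.1  84.   44.8  12. ] [15.4 21.7 27.8]
[237 214  12  27 258] [242. 227.] [411.4 190.3  38.9  92.   89.5] [14.6 20.2 26.2]
scene table z 0.0001631179585263598
[414 207  18  22 268] [422. 217.] [418.  190.1  39.1  93.5  87.4] [13.4 18.8 23.7]
[460 218  26  24 346] [473. 229.] [466.4 334.4  87.2  44.9  13.3] [14.3 19.7 24.4]
[472 247  21  27 394] [482. 260.] [587.  328.1  42.7  85.3  87.8] [14.7 19.2 23.5]
[483 284  25  20 289] [496. 293.] [706.6 322.9  60.8  30.5  50.8] [14.8 32.  46.4]
[478 291  29  24 219] [489. 306.] [738.1 297.8  65.2  26.4  52.1] [15.4 31.5 46.3]
[400 298  22  33 394] [411. 314.] [758.9 100.5  84.7  37.6  15.1] [11.5 19.9 30.9]
[411. 198.  19.] [243 249 245]
[466. 327.  25.] [236 240 203]
[582. 324.  18.] [243 247 227]
[525. -22.   7.] [242 246 241]
[242 246 213]
[242 246 210]
```

View pics/c1.png

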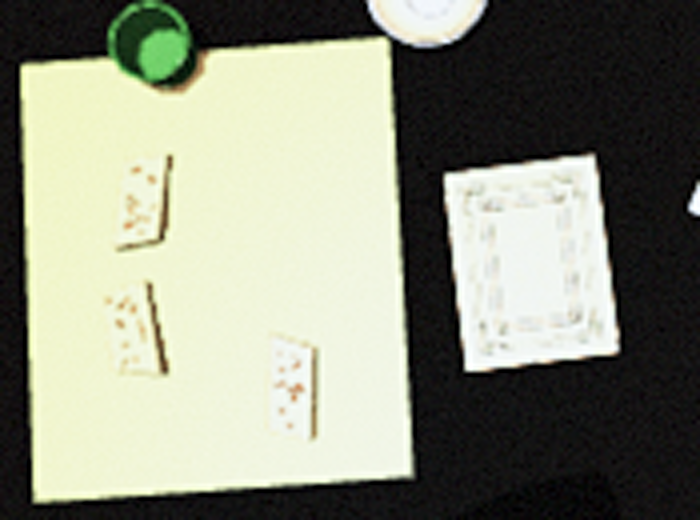

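View pics/c2.png

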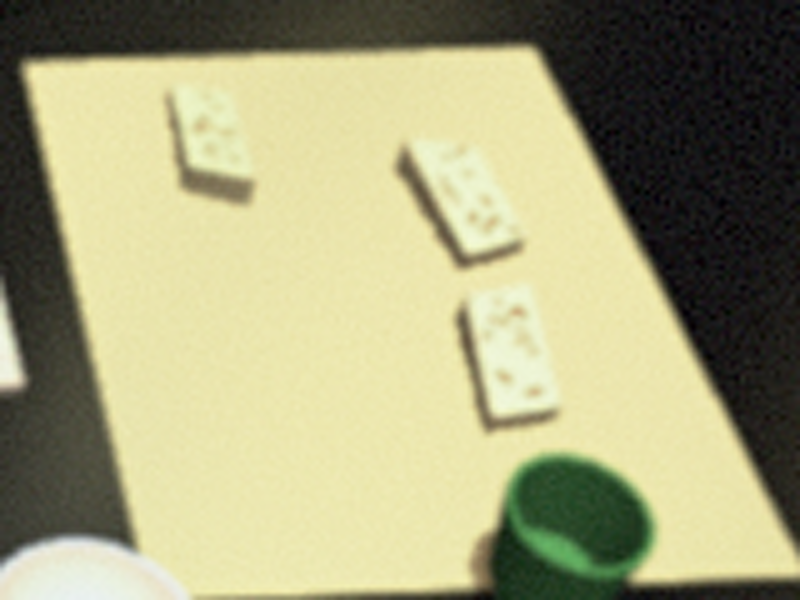

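View pics/c3.png

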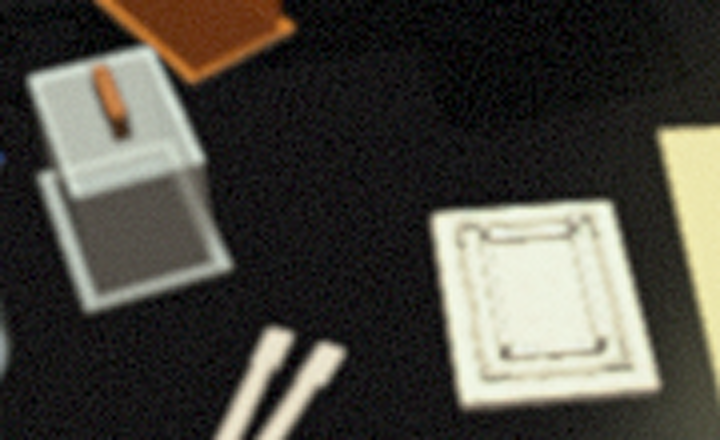

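```bash
cat >> h.py <<'E'
def wedges(views,box=(.25,.68,.1,.45)):
    out=[]
    for n,(p,P,i) in views.items():
        z=P[...,2];m=((z>.008)&(z<.045)&(P[...,0]>box[0])&(P[...,0]<box[1])&(P[...,1]>box[2])&(P[...,1]<box[3])).astype(np.uint8)
        k,l,s,c=cv2.connectedComponentsWithStats(m)
        for j in range(1,k):
            if s[j,4]<80: continue
            Q=P[l==j]*1e3
            (cx,cy),sz,_=cv2.minAreaRect(Q[:,:2].astype(np.float32))
            # plane fit robust on top points
            D=Q-[cx,cy,0];g=np.ones(len(Q),bool)
            for _ in range(6):
                co,*_r=np.linalg.lstsq(np.c_[D[g,:2],np.ones(g.sum())],D[g,2],rcond=None)
                r=D[:,2]-np.c_[D[:,:2],np.ones(len(D))]@co;g=abs(r)<3
            T=D[g]
            # axis from side edges: mid of slices across the rough axis
            _,_,V=np.linalg.svd(T[:,:2]-T[:,:2].mean(0));a=V[0]
            for _ in range(4):
                q=np.array([-a[1],a[0]]);s_=T[:,:2]@a;t=T[:,:2]@q
                bins=[k0 for k0 in range(-28,29,6)]
                e=[(b,np.percentile(t[abs(s_-b)<5],3),np.percentile(t[abs(s_-b)<5],97)) for b in bins if (abs(s_-b)<5).sum()>6]
                e=np.array(e);f=np.polyfit(e[:,0],(e[:,1]+e[:,2])/2,1)
                a=a+f[0]*q;a/=np.linalg.norm(a)
            if co[:2]@a<0:a=-a
            q=np.array([-a[1],a[0]]);s_=T[:,:2]@a;t=T[:,:2]@q
            S=np.percentile(s_,[1,99]);W=np.percentile(t,[2,98])
            C=np.array([cx,cy])+a*S.mean()+q*W.mean()
            out.append((n,np.round(C,1),"thick yaw",round(float(np.degrees(np.arctan2(a[1],a[0]))),1),"LxW",np.round([np.ptp(S),np.ptp(W)],1),"mid z",round(float(np.array([*(C-[cx,cy]),1])@co),1),"slope along/across",np.round(np.degrees(np.arctan([co[:2]@a,co[:2]@q])),1)))
    return out
def keeper(p,i):
    m=cv2.inRange(p,(170,170,170),(255,255,255));k,l,s,c=cv2.connectedComponentsWithStats(m)
    for j in range(1,k):
        if s[j,4]<400: continue
        pts=np.argwhere(l==j)[:,::-1];W=ray(i,pts,.012)[:,:2]*1e3
        r=cv2.minAreaRect(W.astype(np.float32))
        if 165<max(r[1])<200 and 120<min(r[1])<155: return np.round(r[0],1),np.round(r[1],1),round(r[2],1)
E
python3 - <<'E'
from h import *
V={n:grab(n) for n in("top","scene")}
for o in wedges(V): print(*o)
for n in V: print("keeper",n,keeper(V[n][0],V[n][2]))
for n,(u,v) in {"top":(396,213),"scene":(250,197)}.items():
    p,P,i=V[n];hsv=cv2.cvtColor(p,cv2.COLOR_RGB2HSV)
    m=cv2.inRange(hsv,(3,90,60),(22,255,255));k,l,s,c=cv2.connectedComponentsWithStats(m)
    j=min(range(1,k),key=lambda j:np.hypot(*(c[j]-[u,v]))+1e3*(s[j,4]<15))
    print(n,"bar",s[j],c[j]);Q=P[l==j]*1e3;print(np.nanpercentile(Q[:,2],[10,50,90]))
    top=Q[Q[:,2]>130]; 
    pts=np.argwhere(l==j)[:,::-1];r=cv2.minAreaRect((ray(i,pts,.14)[:,:2]*1e3).astype(np.float32));print("ray140",r)
    if len(top)>5:print("depth",cv2.minAreaRect(top[:,:2].astype(np.float32)))
    z=P[...,2]*1e3;x=P[...,0]*1e3;y=P[...,1]*1e3
    mm=(abs(z-112)<6)&(np.hypot(x-430,y+260)<130);print("flat top",mm.sum(), cv2.minAreaRect(np.c_[x[mm],y[mm]].astype(np.float32)) if mm.sum()>9 else "")
E
```

```text
top [580.7 329.7] thick yaw 175.9 LxW [80.4 39.6] mid z 20.1 slope along/across [3.7 1.4]
top [462.4 335.6] thick yaw -168.5 LxW [78.  41.4] mid z 22.0 slope along/across [5.9 0.5]
top [411.2 191.3] thick yaw -1.3 LxW [80.  36.5] mid z 19.5 slope along/across [6.4 0.2]
scene [416.6 190. ] thick yaw -2.9 LxW [87.8 37.8] mid z 19.4 slope along/across [7.1 0.2]
scene [466.9 333.7] thick yaw -167.8 LxW [80.2 40.9] mid z 20.8 slope along/across [ 6.4 -1. ]
scene [586.7 327.8] thick yaw 175.8 LxW [83.1 38.6] mid z 19.5 slope along/across [ 6.6 -0.6]
keeper top (array([523.5, -22.7]), array([180.3, 138.5]), 6.8)
keeper scene (array([527.5, -23.7]), array([177.9, 135.8]), 6.7)
top bar [390 205  11  17  77] [394.75324675 213.06493506]
[132.30235173 138.13101176 142.78189915]
ray140 ((445.9171142578125, -331.1988830566406), (56.1141357421875, 13.091608047485352), 24.96869468688965)
depth ((445.8408203125, -330.8401794433594), (56.298118591308594, 13.227860450744629), 23.9959659576416)
flat top 994 ((445.0047607421875, -330.7945556640625), (134.01165771484375, 93.25364685058594), 23.817668914794922)
scene bar [243 187   9  17  72] [247.125      194.36111111]
[127.08009253 138.37050091 140.64973531]
ray140 ((462.00335693359375, -329.0667419433594), (71.7708969116211, 12.913915634155273), 23.6817684173584)
depth ((452.3709716796875, -332.3065185546875), (52.96974182128906, 11.211586952209473), 22.755746841430664)
flat top 930 ((448.54412841796875, -331.6348571777344), (135.72865295410156, 92.9955825805664), 23.613407135009766)
```

```bash
cat >> h.py <<'E'
def pose(o=None):
    o=o or ctrl.get_obs();q=o["eef_rot"];return np.array(o["eef_pos"])*1e3,R.from_quat([q[1],q[2],q[3],q[0]]),o
def plan(x,y,z,yaw=None,tilt=0,toward=None):
    """tool row (shift mm, turn deg) for TCP at xyz mm, pads' length axis (tool z) along yaw; tilt: the +yaw end goes down"""
    p,Rt,o=pose();M=Rt.as_matrix();best=None
    for k in (0,180):
        a=np.radians(yaw+k);t=np.radians(tilt)
        l=np.array([np.cos(np.radians(yaw)),np.sin(np.radians(yaw)),0]);dn=np.array([0,0,-1.])
        xx=dn*np.cos(t)-l*np.sin(t);zz=(l*np.cos(t)+dn*np.sin(t))*(1 if k==0 else -1)
        G=np.c_[xx,np.cross(zz,xx),zz];rv=(Rt.inv()*R.from_matrix(G)).as_rotvec(degrees=True)
        if best is None or np.linalg.norm(rv)<np.linalg.norm(best):best=rv
    sh=M.T@(np.array([x,y,z])-p)
    print("row",np.round(sh,1).tolist(),np.round(best,1).tolist(),"| at",np.round(p,1),"q6",round(float(o["q"][5]),2),"t",round(float(o["time_s"]),1))
E
python3 - <<'E'
from h import *
print(np.round(pose()[1].as_matrix(),3).tolist())
plan(464.7,334.7,150,-168.2)
E
```

```text
[[-0.0, 0.437, -0.9], [0.001, -0.9, -0.437], [-1.0, -0.001, -0.0]]
row [81.5, -673.1, -564.1] [14.1, -0.0, 0.0] | at [ 251.  -517.1  231. ] q6 -0.21 t 0.3
```

Call:
step_arm(
  motion=[
    [0,-25,-21,0,0,0,0],
    [0,-65,-55,1,0,0,0],
    [0,-110,-92,2,0,0,0],
    [0,-155,-130,4,0,0,0],
    [0,-200,-168,5,0,0,0],
    [0,-245,-205,6,0,0,0],
    [0,-290,-243,7,0,0,0],
    [0,-335,-281,8,0,0,0],
    [0,-380,-318,9,0,0,0],
    [0,-425,-356,10,0,0,0],
  ],
)

```text
time_s: 1.55
eef_pos: [0.386, 0.0223, 0.2317]
eef_rot: [0.098, 0.701, 0.097, -0.7]
wrist_force: [1.1, -0.6, -0.1]
opening: 0.997
```

Call:
step_arm(
  motion=[
    [0,-45,-38,1,0,0,0],
    [0,-90,-75,2,0,0,0],
    [10,-135,-113,3,0,0,0],
    [30,-180,-150,4,0,0,0],
    [50,-220,-185,4,0,0,0],
    [75,-248,-208,4,0,0,0],
    [81,-248,-208,4,0,0,0],
    [81,-248,-208,4,0,0,0],
  ],
)

```text
time_s: 2.55
eef_pos: [0.5173, 0.3155, 0.1496]
eef_rot: [-0.074, -0.703, -0.073, 0.704]
wrist_force: [0.1, 1.0, -0.0]
opening: 0.998
```

```bash
python3 - <<'E'
from h import *
plan(464.7,334.7,7,-168.2)
V={"scene":grab("scene"),"top":grab("top")}
for o in wedges(V): print(*o)
E
```

```text
row [142.6, -29.8, 47.2] [0.1, 0.1, -0.0] | at [517.3 315.5 149.6] q6 1.72 t 2.5
scene [416.3 190. ] thick yaw -2.3 LxW [88.1 37.4] mid z 19.5 slope along/across [ 7.  -0.4]
scene [467.9 333.8] thick yaw -168.2 LxW [81.3 40.5] mid z 20.4 slope along/across [ 7.2 -1.4]
scene [587.1 327.5] thick yaw 177.2 LxW [83. 39.] mid z 19.6 slope along/across [ 6.4 -0. ]
top [597.6 327. ] thick yaw 145.3 LxW [58.8 44.8] mid z 18.9 slope along/across [6.8 3.2]
top [463.8 335.3] thick yaw -169.2 LxW [79.3 41.4] mid z 22.0 slope along/across [6.5 0.3]
top [412.  191.1] thick yaw -0.8 LxW [86.2 36. ] mid z 19.7 slope along/across [5.3 1. ]
```

Call:
step_arm(
  motion=[
    [0,-15,24,0,0,0,0],
    [40,-30,47,0,0,0,0],
    [80,-30,47,0,0,0,0],
    [115,-30,47,0,0,0,0],
    [135,-30,47,0,0,0,0],
    [142,-30,47,0,0,0,0],
    [142,-30,47,0,0,0,0],
  ],
)

```text
time_s: 3.52
eef_pos: [0.4666, 0.3356, 0.0091]
eef_rot: [0.073, 0.704, 0.073, -0.703]
wrist_force: [0.7, -0.6, 0.5]
opening: 0.999
```

Call:
step_arm(
  motion=[
    [0,0,0,0,0,0,255],
    [0,0,0,0,0,0,255],
    [0,0,0,0,0,0,255],
    [0,0,0,0,0,0,255],
    [0,0,0,0,0,0,255],
    [0,0,0,0,0,0,255],
    [-20,0,0,0,0,0,255],
    [-60,0,0,0,0,0,255],
    [-100,0,0,0,0,0,255],
    [-100,0,0,0,0,0,255],
  ],
)

```text
time_s: 4.78
eef_pos: [0.4685, 0.337, 0.1133]
eef_rot: [0.072, 0.706, 0.074, -0.7]
wrist_force: [-0.2, -0.2, -0.7]
opening: 0.469
```

```bash
python3 - <<'E'
from h import *
plan(525.5,-23.2,107,6.75)
V={"scene":grab("scene")}
save("g1",V["scene"][0],(380,130,580,280),4)
E
```

```text
row [5.5, 364.2, 18.5] [5.2, -0.5, 0.1] | at [468.5 337.  113.3] q6 1.78 t 4.8
```

View pics/g1.png

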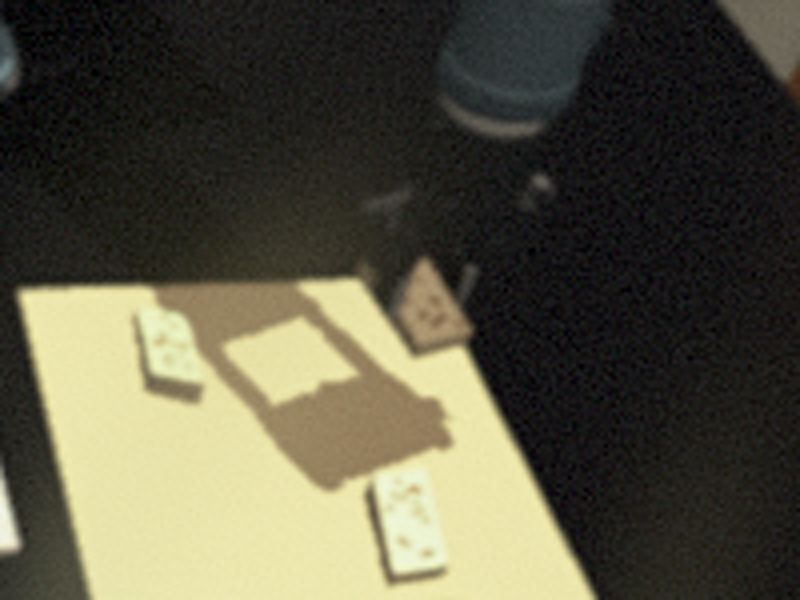

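Call:
step_arm(
  motion=[
    [0,30,2,1,0,0,255],
    [0,75,4,2,0,0,255],
    [0,120,6,3,0,0,255],
    [0,165,8,4,0,0,255],
    [0,210,11,5,0,0,255],
    [0,255,13,5,0,0,255],
    [0,300,15,5,0,0,255],
    [0,340,17,5,0,0,255],
    [5,364,18,5,0,0,255],
    [5,364,18,5,0,0,255],
  ],
)

```text
time_s: 6.08
eef_pos: [0.5221, -0.0255, 0.1019]
eef_rot: [-0.041, -0.705, -0.042, 0.707]
wrist_force: [0.2, 1.0, -1.1]
opening: 0.473
```

```bash
python3 - <<'E'
from h import *
plan(525.5,-23.2,30,6.75)
p,P,i=grab("scene");save("g2",p,(290,170,440,280),5)
Q=P.reshape(-1,3)*1e3;m=(np.hypot(Q[:,0]-525,Q[:,1]+23)<70)&(Q[:,2]<135)&(Q[:,2]>85)
print(m.sum(),np.percentile(Q[m],[3,97],axis=0).round(1).tolist())
E
```

```text
row [71.9, -1.8, -3.9] [-0.0, 0.2, 0.1] | at [522.1 -25.5 101.9] q6 1.18 t 6.1
448 [[491.6, -53.5, 96.2], [564.1, 2.6, 130.4]]
```

View pics/g2.png

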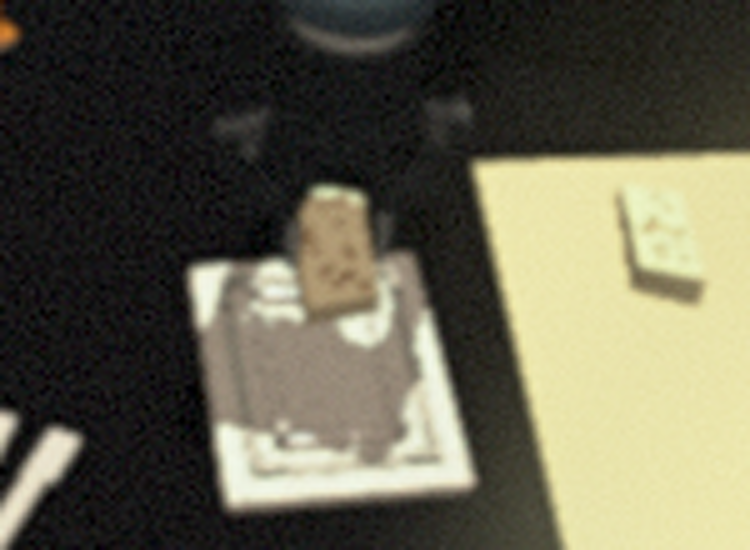

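Call:
step_arm(
  motion=[
    [10,-2,-4,0,0,0,255],
    [35,-2,-4,0,0,0,255],
    [58,-2,-4,0,0,0,255],
    [70,-2,-4,0,0,0,255],
    [74,-2,-4,0,0,0,255],
    [76,-2,-4,0,0,0,255],
    [78,-2,-4,0,0,0,255],
    [79,-2,-4,0,0,0,255],
    [80,-2,-4,0,0,0,255],
    [80,-2,-4,0,0,0,255],
  ],
)

```text
time_s: 7.38
eef_pos: [0.5269, -0.0219, 0.0234]
eef_rot: [0.042, 0.706, 0.042, -0.706]
wrist_force: [0.1, 0.1, -0.8]
opening: 0.471
```

Call:
step_arm(
  motion=[
    [1,0,0,0,0,0,255],
    [2,0,0,0,0,0,255],
    [3,0,0,0,0,0,255],
    [3,0,0,0,0,0,255],
  ],
)

```text
time_s: 7.88
eef_pos: [0.5269, -0.0219, 0.0215]
eef_rot: [-0.043, -0.706, -0.043, 0.706]
wrist_force: [-5.3, -0.0, 12.1]
opening: 0.474
```

Call:
step_arm(
  motion=[
    [0,0,0,0,0,0,90],
    [0,0,0,0,0,0,90],
    [0,0,0,0,0,0,90],
    [-10,0,0,0,0,0,80],
    [-40,0,0,0,0,0,60],
    [-80,0,0,0,0,0,0],
    [-120,0,0,0,0,0,0],
    [-120,-50,0,0,0,0,0],
    [-120,-100,0,0,0,0,0],
    [-120,-150,0,0,0,0,0],
  ],
)

```text
time_s: 9.12
eef_pos: [0.5089, 0.1284, 0.1413]
eef_rot: [0.042, 0.706, 0.042, -0.705]
wrist_force: [0.6, 0.5, 0.3]
opening: 1.003
```

```bash
cat >> h.py <<'E'
def pile(zmin=.024,views=("scene","top")):
    for n in views:
        p,P,i=grab(n);z=P[...,2];m=(z>zmin)&(z<.12)&(np.hypot(P[...,0]-.5255,P[...,1]+.0232)<.055)
        k,l,s,c=cv2.connectedComponentsWithStats(m.astype(np.uint8))
        j=1+np.argmax(s[1:,4]);Q=P[l==j]*1e3;a=np.radians(6.75);B=np.array([[np.cos(a),np.sin(a)],[-np.sin(a),np.cos(a)]])
        D=np.c_[(Q[:,:2]-[525.5,-23.2])@B.T,Q[:,2]];g=np.ones(len(D),bool)
        g=D[:,2]>np.median(D[:,2])-8
        for _ in range(5):
            co=np.linalg.lstsq(np.c_[D[g,:2],np.ones(g.sum())],D[g,2],rcond=None)[0];g=abs(D[:,2]-np.c_[D[:,:2],np.ones(len(D))]@co)<3
        T=D[g];print("pile",n,"keeper-frame extents x",np.percentile(T[:,0],[1,99]).round(1),"y",np.percentile(T[:,1],[2,98]).round(1),"mid z",round(co[2],1),"slopes",np.degrees(np.arctan(co[:2])).round(1), "rect",np.round(cv2.minAreaRect(T[:,:2].astype(np.float32))[2],1))
E
python3 - <<'E'
from h import *
pile()
V={"scene":grab("scene"),"top":grab("top")}
for o in wedges(V): print(*o)
plan(414.5,190.7,8,-1.8)
E
```

```text
pile scene keeper-frame extents x [-36.3  43.4] y [-18.5  21.9] mid z 33.3 slopes [-7.4 -0.9] rect 89.7
pile top keeper-frame extents x [-41.9  38.3] y [-16.4  23.5] mid z 33.6 slopes [-7.5 -0.6] rect 0.3
scene [416.6 190.2] thick yaw -2.1 LxW [88.2 37.6] mid z 19.2 slope along/across [6.2 1.8]
scene [586.1 327.9] thick yaw 176.4 LxW [83.4 38.5] mid z 19.6 slope along/across [ 6.6 -1.1]
row [132.7, -74.1, 86.0] [8.8, -0.0, -0.0] | at [508.8 127.7 140.8] q6 1.47 t 9.3
```

Call:
step_arm(
  motion=[
    [0,-25,30,3,0,0,0],
    [0,-55,60,6,0,0,0],
    [20,-74,86,9,0,0,0],
    [60,-74,86,9,0,0,0],
    [100,-74,86,9,0,0,0],
    [125,-74,86,9,0,0,0],
    [132,-74,86,9,0,0,0],
    [134,-74,86,9,0,0,0],
    [134,-74,86,9,0,0,0],
  ],
)

```text
time_s: 10.45
eef_pos: [0.4157, 0.1901, 0.0073]
eef_rot: [-0.013, 0.708, -0.013, -0.706]
wrist_force: [0.1, 0.3, -0.5]
opening: 0.998
```

```bash
python3 - <<'E'
from h import *
plan(414.5,190.7,7,-1.8)
E
```

```text
row [0.3, -0.6, 1.2] [-0.3, -0.1, 0.0] | at [415.7 190.1   7.3] q6 1.78 t 10.4
```

Call:
step_arm(
  motion=[
    [0,0,0,0,0,0,255],
    [0,0,0,0,0,0,255],
    [0,0,0,0,0,0,255],
    [0,0,0,0,0,0,255],
    [0,0,0,0,0,0,255],
    [0,0,0,0,0,0,255],
    [-20,0,0,0,0,0,255],
    [-60,0,0,0,0,0,255],
    [-100,0,0,0,0,0,255],
    [-100,0,0,0,0,0,255],
  ],
)

```text
time_s: 11.7
eef_pos: [0.4171, 0.1908, 0.1094]
eef_rot: [-0.013, 0.709, -0.012, -0.705]
wrist_force: [-0.3, -0.0, -1.3]
opening: 0.435
```

```bash
python3 - <<'E'
from h import *
plan(526.5,-20.7,110,6.75,6.8)
print(pose()[2]["opening"])
E
```

```text
row [-0.2, 207.4, -117.0] [-8.8, -7.2, 0.6] | at [417.1 190.8 109.4] q6 1.78 t 11.7
0.43508142451409826
```

Call:
step_arm(
  motion=[
    [0,20,-11,-1,-1,0,255],
    [0,55,-31,-3,-2,0,255],
    [0,95,-54,-5,-3,0,255],
    [0,135,-76,-6,-4,0,255],
    [0,175,-99,-8,-6,0,255],
    [0,207,-117,-9,-7,0.6,255],
    [0,207,-117,-9,-7,0.6,255],
    [0,207,-117,-9,-7,0.6,255],
  ],
)

```text
time_s: 12.7
eef_pos: [0.5226, -0.0203, 0.1048]
eef_rot: [-0.045, -0.66, -0.04, 0.749]
wrist_force: [-0.1, 0.9, -1.0]
opening: 0.44
```

```bash
python3 - <<'E'
from h import *
plan(526.5,-20.7,47,6.75,6.8)
p,P,i=grab("scene");save("g3",p,(290,140,440,280),5)
E
```

```text
row [56.9, 0.9, -11.0] [0.1, 0.4, 0.0] | at [522.6 -20.3 104.8] q6 1.23 t 12.7
```

View pics/g3.png

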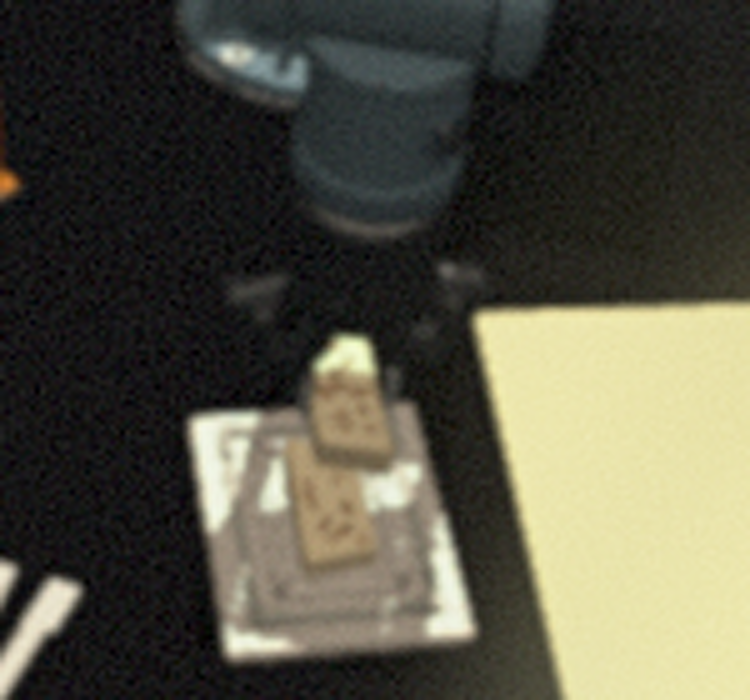

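Call:
step_arm(
  motion=[
    [10,0,-3,0,0,0,255],
    [28,0,-7,0,0,0,255],
    [44,0,-10,0,0,0,255],
    [53,1,-11,0,0,0,255],
    [57,1,-11,0,0,0,255],
    [58,1,-11,0,0,0,255],
    [58,1,-11,0,0,0,255],
  ],
)

```text
time_s: 13.62
eef_pos: [0.5282, -0.0216, 0.0478]
eef_rot: [-0.045, -0.662, -0.039, 0.747]
wrist_force: [0.1, 0.4, -0.3]
opening: 0.436
```

Call:
step_arm(
  motion=[
    [1,0,0,0,0,0,255],
    [2,0,0,0,0,0,255],
    [2,0,0,0,0,0,255],
  ],
)

```text
time_s: 14.0
eef_pos: [0.5276, -0.0215, 0.0454]
eef_rot: [-0.045, -0.661, -0.04, 0.748]
wrist_force: [0.5, -0.2, -1.7]
opening: 0.435
```

Call:
step_arm(
  motion=[
    [1,0,0,0,0,0,255],
    [2,0,0,0,0,0,255],
    [3,0,0,0,0,0,255],
    [3,0,0,0,0,0,255],
  ],
)

```text
time_s: 14.5
eef_pos: [0.5271, -0.0216, 0.0423]
eef_rot: [-0.045, -0.661, -0.04, 0.748]
wrist_force: [0.4, -0.0, -0.8]
opening: 0.438
```

Call:
step_arm(
  motion=[
    [1,0,0,0,0,0,255],
    [1,0,0,0,0,0,255],
    [2,0,0,0,0,0,255],
    [2,0,0,0,0,0,255],
  ],
)

```text
time_s: 15.0
eef_pos: [0.5271, -0.0217, 0.0407]
eef_rot: [-0.045, -0.661, -0.04, 0.748]
wrist_force: [-0.9, -0.3, 2.6]
opening: 0.438
```

Call:
step_arm(
  motion=[
    [0,0,0,0,0,0,95],
    [0,0,0,0,0,0,95],
    [0,0,0,0,0,0,95],
    [-10,0,0,0,0,0,80],
    [-40,0,0,0,0,0,50],
    [-80,0,0,0,0,0,0],
    [-100,-30,0,0,3,0,0],
    [-100,-80,0,0,7,0,0],
    [-100,-130,0,0,7,0,0],
    [-100,-180,0,0,7,0,0],
  ],
)

```text
time_s: 16.25
eef_pos: [0.5174, 0.16, 0.1407]
eef_rot: [0.043, 0.706, 0.042, -0.705]
wrist_force: [1.3, -0.0, 1.1]
opening: 0.999
```

```bash
python3 - <<'E'
from h import *
pile(.03)
V={"scene":grab("scene"),"top":grab("top")}
for o in wedges(V): print(*o)
plan(584.,328.5,120,176.2)
E
```

```text
pile scene keeper-frame extents x [-40.2  48.6] y [-16.3  20.9] mid z 52.8 slopes [ 1.  -0.2] rect 0.3
pile top keeper-frame extents x [-42.5  41.1] y [-14.8  22.1] mid z 53.2 slopes [0.1 1.2] rect 89.2
scene [586.  327.8] thick yaw 176.8 LxW [81.9 39.1] mid z 19.6 slope along/across [ 6.7 -0.1]
row [20.0, -159.8, -86.7] [10.8, -0.0, -0.1] | at [517.5 159.3 140.2] q6 1.53 t 16.4
```

Call:
step_arm(
  motion=[
    [0,-40,-22,3,0,0,0],
    [0,-85,-46,6,0,0,0],
    [10,-130,-70,9,0,0,0],
    [20,-160,-87,10.8,0,0,0],
    [50,-160,-87,10.8,0,0,0],
    [90,-160,-87,10.8,0,0,0],
    [120,-160,-87,10.8,0,0,0],
    [131,-160,-87,10.8,0,0,0],
    [133,-160,-87,10.8,0,0,0],
    [133,-160,-87,10.8,0,0,0],
  ],
)

```text
time_s: 17.7
eef_pos: [0.5859, 0.3278, 0.0079]
eef_rot: [-0.024, 0.707, -0.024, -0.706]
wrist_force: [0.9, 0.6, 0.2]
opening: 1.003
```

```bash
python3 - <<'E'
from h import *
plan(584.5,328.5,7,176.2)
E
```

```text
row [0.9, -0.6, 1.5] [-0.1, -0.1, 0.0] | at [585.9 327.8   7.9] q6 1.97 t 17.7
```

Call:
step_arm(
  motion=[
    [1,0,0,0,0,0,255],
    [1,0,0,0,0,0,255],
    [1,0,0,0,0,0,255],
    [1,0,0,0,0,0,255],
    [1,0,0,0,0,0,255],
    [1,0,0,0,0,0,255],
    [-20,0,0,0,0,0,255],
    [-60,0,0,0,0,0,255],
    [-110,0,0,0,0,0,255],
    [-110,0,0,0,0,0,255],
  ],
)

```text
time_s: 18.95
eef_pos: [0.5881, 0.3292, 0.123]
eef_rot: [-0.025, 0.71, -0.023, -0.703]
wrist_force: [0.3, -0.4, -0.5]
opening: 0.45
```

```bash
python3 - <<'E'
from h import *
plan(526.8,-20.2,118,6.75)
print(pose()[2]["opening"])
E
```

```text
row [3.6, 352.8, 37.5] [-10.6, -0.6, 0.1] | at [588.1 329.2 123. ] q6 1.97 t 18.9
0.449529731676119
```

Call:
step_arm(
  motion=[
    [0,25,3,-1,0,0,255],
    [0,65,7,-3,0,0,255],
    [0,110,12,-4,0,0,255],
    [0,155,16,-6,0,0,255],
    [0,200,21,-7,0,0,255],
    [0,245,26,-9,0,0,255],
    [0,290,31,-10,0,0,255],
    [0,330,35,-10.6,-0.5,0,255],
    [0,353,37,-10.6,-0.5,0,255],
    [0,353,37,-10.6,-0.5,0,255],
  ],
)

```text
time_s: 20.2
eef_pos: [0.5229, -0.023, 0.1162]
eef_rot: [-0.04, -0.702, -0.04, 0.71]
wrist_force: [0.9, 0.7, -1.6]
opening: 0.45
```

```bash
python3 - <<'E'
from h import *
plan(526.8,-20.2,66,6.75)
E
```

```text
row [50.1, -2.3, -4.7] [-0.2, 0.6, 0.0] | at [522.9 -23.  116.2] q6 1.19 t 20.2
```

Call:
step_arm(
  motion=[
    [8,-2,-3,0,0.6,0,255],
    [24,-2,-4,0,0.6,0,255],
    [38,-2,-4,0,0.6,0,255],
    [47,-2,-4,0,0.6,0,255],
    [50,-2,-4,0,0.6,0,255],
    [52,-2,-4,0,0.6,0,255],
    [52,-2,-4,0,0.6,0,255],
  ],
)

```text
time_s: 21.08
eef_pos: [0.5272, -0.0195, 0.0649]
eef_rot: [0.041, 0.707, 0.041, -0.705]
wrist_force: [0.4, 0.5, -1.9]
opening: 0.452
```

Call:
step_arm(
  motion=[
    [1,0,0,0,0,0,255],
    [2,0,0,0,0,0,255],
    [2,0,0,0,0,0,255],
  ],
)

```text
time_s: 21.45
eef_pos: [0.527, -0.0194, 0.0627]
eef_rot: [0.041, 0.706, 0.041, -0.705]
wrist_force: [0.7, 0.1, -1.1]
opening: 0.449
```

Call:
step_arm(
  motion=[
    [1,0,0,0,0,0,255],
    [1,0,0,0,0,0,255],
    [2,0,0,0,0,0,255],
    [2,0,0,0,0,0,255],
  ],
)

```text
time_s: 21.95
eef_pos: [0.5269, -0.0194, 0.0605]
eef_rot: [0.041, 0.706, 0.041, -0.705]
wrist_force: [-0.8, -0.3, -1.4]
opening: 0.454
```

Call:
step_arm(
  motion=[
    [1,0,0,0,0,0,255],
    [1,0,0,0,0,0,255],
    [1,0,0,0,0,0,255],
  ],
)

```text
time_s: 22.32
eef_pos: [0.5271, -0.0194, 0.0598]
eef_rot: [0.041, 0.706, 0.041, -0.705]
wrist_force: [-1.9, 0.2, 1.8]
opening: 0.452
```

Call:
step_arm(
  motion=[
    [0,0,0,0,0,0,95],
    [0,0,0,0,0,0,95],
    [0,0,0,0,0,0,95],
    [-10,0,0,0,0,0,80],
    [-40,0,0,0,0,0,50],
    [-90,0,0,0,0,0,0],
    [-145,0,0,0,0,0,0],
    [-180,40,0,0,0,0,0],
    [-180,90,0,0,0,0,0],
    [-180,130,0,0,0,0,0],
  ],
)

```text
time_s: 23.58
eef_pos: [0.5424, -0.1503, 0.2415]
eef_rot: [0.042, 0.707, 0.041, -0.705]
wrist_force: [-0.2, 0.6, -1.3]
opening: 1.003
```

```bash
python3 - <<'E'
from h import *
pile(.05)
V={"scene":grab("scene"),"top":grab("top")}
for o in wedges(V): print(*o)
plan(446.5,-331.1,240,23.8)
save("g4",V["scene"][0],(220,120,420,270),4)
for n in V:
    p,P,i=V[n];z=P[...,2]*1e3;x=P[...,0]*1e3;y=P[...,1]*1e3
    mm=(abs(z-112)<6)&(np.hypot(x-446,y+331)<100);print("flat top",mm.sum(), cv2.minAreaRect(np.c_[x[mm],y[mm]].astype(np.float32)) if mm.sum()>9 else "")
E
```

```text
pile scene keeper-frame extents x [-37.2  45.4] y [-14.7  23.5] mid z 73.5 slopes [-6.6 -0.2] rect 0.7
pile top keeper-frame extents x [-35.   -7.5] y [-13.6  -0.6] mid z 73.6 slopes [-5.   2.1] rect 84.3
row [-0.2, 170.0, 115.5] [-17.2, -0.1, 0.0] | at [ 541.7 -148.9  240. ] q6 0.98 t 23.8
flat top 957 ((448.7224426269531, -331.9139099121094), (138.56985473632812, 92.56884002685547), 23.641733169555664)
flat top 996 ((444.9554443359375, -330.73504638671875), (134.01107788085938, 93.13522338867188), 23.948843002319336)
```

View pics/g4.png

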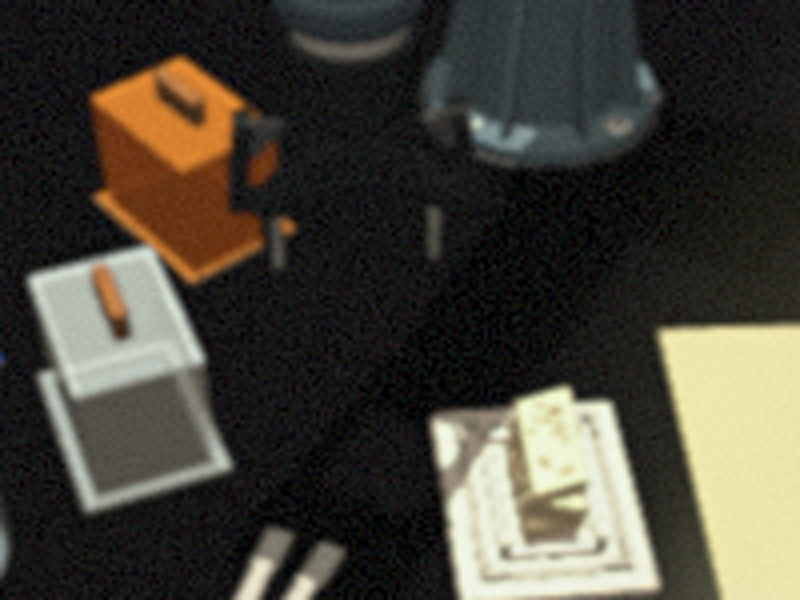

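Call:
step_arm(
  motion=[
    [0,25,17,-3,0,0,0],
    [0,65,44,-7,0,0,0],
    [0,105,71,-11,0,0,0],
    [0,145,98,-15,0,0,0],
    [0,170,115,-17,0,0,0],
    [20,170,115,-17,0,0,0],
    [60,170,115,-17,0,0,0],
    [90,170,115,-17,0,0,0],
    [90,170,115,-17,0,0,0],
  ],
)

```text
time_s: 24.9
eef_pos: [0.4467, -0.328, 0.1473]
eef_rot: [-0.144, -0.692, -0.147, 0.692]
wrist_force: [0.1, 0.5, 0.2]
opening: 1.0
```

```bash
python3 - <<'E'
from h import *
plan(446.5,-331.1,118,23.8)
E
```

```text
row [29.3, 2.9, 1.4] [-0.0, 0.0, 0.3] | at [ 446.7 -328.   147.3] q6 0.31 t 24.9
```

Call:
step_arm(
  motion=[
    [10,3,1,0,0,0,0],
    [22,3,1,0,0,0,0],
    [29,3,1,0,0,0,0],
    [29,3,1,0,0,0,128],
    [29,3,1,0,0,0,255],
    [29,3,1,0,0,0,255],
    [29,3,1,0,0,0,255],
    [29,3,1,0,0,0,255],
    [29,3,1,0,0,0,255],
    [29,3,1,0,0,0,255],
  ],
)

```text
time_s: 26.15
eef_pos: [0.448, -0.3338, 0.1209]
eef_rot: [0.145, 0.693, 0.145, -0.691]
wrist_force: [-0.2, 2.7, 6.1]
opening: 0.149
```

Call:
step_arm(
  motion=[
    [0,0,0,0,0,0,255],
    [-5,0,0,0,0,0,255],
    [-20,0,0,0,0,0,255],
    [-50,0,0,0,0,0,255],
    [-90,0,0,0,0,0,255],
    [-130,0,0,0,0,0,255],
    [-140,0,0,0,0,0,255],
    [-140,0,0,0,0,0,255],
  ],
)

```text
time_s: 27.15
eef_pos: [0.4478, -0.334, 0.2605]
eef_rot: [0.145, 0.693, 0.145, -0.691]
wrist_force: [-0.7, 0.6, -3.4]
opening: 0.147
```

```bash
python3 - <<'E'
from h import *
plan(525.5,-23.2,260,6.75)
print(pose()[2]["wrist_force"],pose()[2]["opening"])
for n in("scene","top"):
    p,P,i=grab(n);z=P[...,2]*1e3;x=P[...,0]*1e3;y=P[...,1]*1e3
    mm=(np.hypot(x-446,y+331)<110)&(z>200)&(z<275);print(n,mm.sum(),np.percentile(z[mm],[5,25,50,75,95]).round(1))
    if n=="scene":save("g5",p,(180,70,380,270),3)
E
```

```text
row [0.5, -253.3, -196.1] [16.9, -0.1, -0.1] | at [ 447.8 -334.   260.5] q6 0.3 t 27.1
[-0.70300414  0.5596956  -3.37413827] 0.1472404837926347
scene 1530 [206.4 231.7 250.3 251.8 254.2]
top 624 [216.5 248.1 250.1 251.8 254.6]
```

View pics/g5.png

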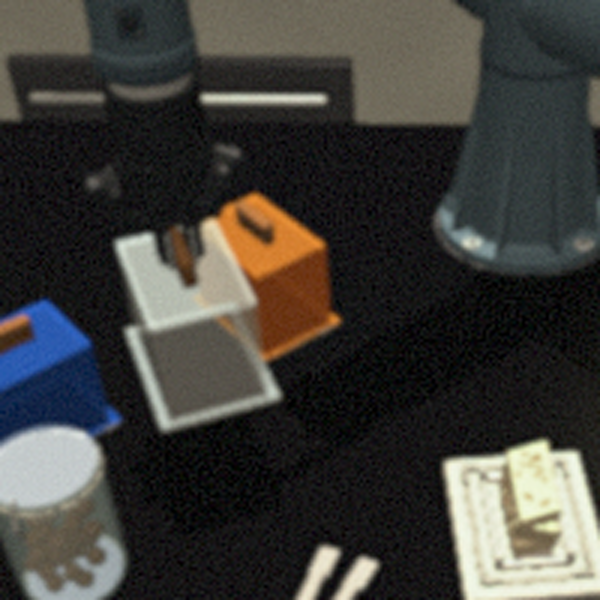

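Call:
step_arm(
  motion=[
    [0,-20,-15,1,0,0,255],
    [0,-55,-43,3,0,0,255],
    [0,-90,-70,5,0,0,255],
    [0,-125,-97,8,0,0,255],
    [0,-160,-124,10,0,0,255],
    [0,-195,-151,13,0,0,255],
    [0,-225,-174,15,0,0,255],
    [0,-245,-190,17,0,0,255],
    [0,-253,-196,17,0,0,255],
    [0,-253,-196,17,0,0,255],
  ],
)

```text
time_s: 28.5
eef_pos: [0.525, -0.0233, 0.2595]
eef_rot: [-0.042, -0.706, -0.042, 0.706]
wrist_force: [0.4, -1.0, -3.1]
opening: 0.147
```

```bash
cat >> h.py <<'E'
def covertop(z0,c=(526,-23),views=("scene","top")):
    for n in views:
        p,P,i=grab(n);z=P[...,2]*1e3;x=P[...,0]*1e3;y=P[...,1]*1e3
        mm=(np.hypot(x-c[0],y-c[1])<95)&(abs(z-z0)<7);Q=np.c_[x[mm],y[mm],z[mm]]
        co=np.linalg.lstsq(np.c_[Q[:,:2]-c,np.ones(len(Q))],Q[:,2],rcond=None)[0]
        print(n,mm.sum(),np.round(cv2.minAreaRect(Q[:,:2].astype(np.float32))[0],1),[round(v,1) for v in (*cv2.minAreaRect(Q[:,:2].astype(np.float32))[1],cv2.minAreaRect(Q[:,:2].astype(np.float32))[2])],"z",np.round(np.median(Q[:,2]),1),"slope deg",np.degrees(co[:2]).round(2))
E
python3 - <<'E'
from h import *
plan(525.5,-23.2,225,6.75)
covertop(pose()[0][2]-10)
for n in("scene","top"): 
    p,P,i=grab(n); print(keeper(p,i))
E
```

```text
row [34.5, -0.0, -0.5] [0.0, 0.0, 0.0] | at [525.  -23.3 259.5] q6 1.18 t 28.5
scene 1069 [525.9 -22.1] [137.7, 92.9, 7.0] z 250.1 slope deg [-0.74  0.16]
top 333 [487.9 -25.6] [65.4, 92.1, 7.0] z 251.1 slope deg [0.83 0.38]
None
(array([-112.7,  936.3]), array([126.6, 190.6]), 0.1)
```

Call:
step_arm(
  motion=[
    [8,1,-1.5,0,0,0,255],
    [25,1,-1.5,0,0,0,255],
    [45,1,-1.5,0,0,0,255],
    [65,1,-1.5,0,0,0,255],
    [80,1,-1.5,0,0,0,255],
    [90,1,-1.5,0,0,0,255],
    [92,1,-1.5,0,0,0,255],
    [92,1,-1.5,0,0,0,255],
  ],
)

```text
time_s: 29.7
eef_pos: [0.5277, -0.0244, 0.169]
eef_rot: [0.041, 0.707, 0.041, -0.705]
wrist_force: [-0.3, -0.4, -3.2]
opening: 0.149
```

```bash
python3 - <<'E'
from h import *
z=pose()[0][2];plan(525.5,-23.2,142,6.75)
print(pose()[2]["wrist_force"])
covertop(z-10)
p,P,i=grab("scene");save("g6",p,(280,130,430,280),5)
E
```

```text
row [27.0, -1.4, 2.1] [-0.0, -0.1, -0.0] | at [527.7 -24.4 169. ] q6 1.18 t 29.7
[-0.30703602 -0.35251797 -3.16580676]
scene 977 [529.  -23.1] [137.2, 92.5, 6.4] z 159.7 slope deg [-0.51  0.26]
top 283 [488.7 -26.2] [62.7, 91.8, 6.9] z 160.6 slope deg [-0.08  0.49]
```

View pics/g6.png

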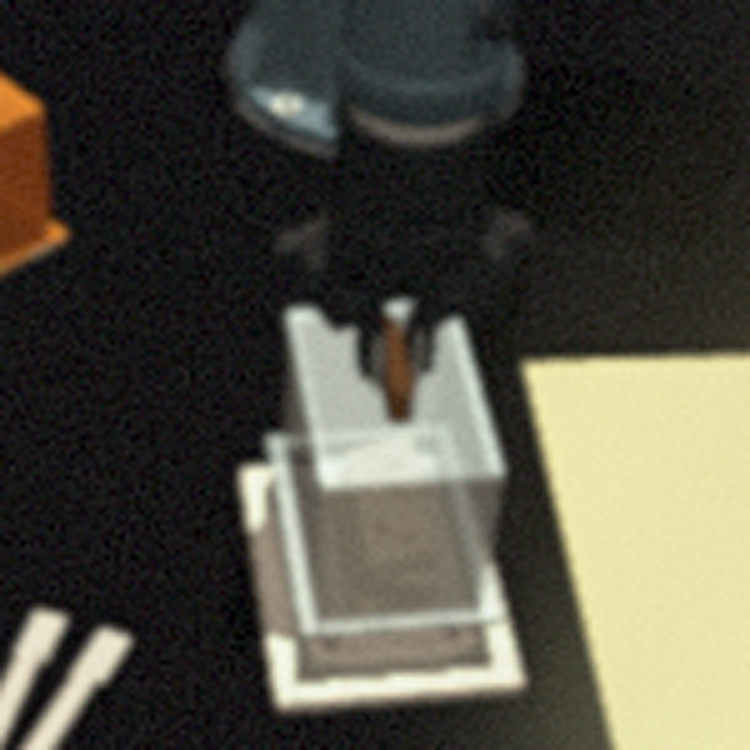

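Call:
step_arm(
  motion=[
    [5,0,1,0,0,0,255],
    [12,0,1,0,0,0,255],
    [15,0,1,0,0,0,255],
    [18,0,1,0,0,0,255],
    [20,0,1,0,0,0,255],
    [21,0,1,0,0,0,255],
    [21,0,1,0,0,0,255],
  ],
)

```text
time_s: 30.72
eef_pos: [0.5264, -0.0244, 0.1477]
eef_rot: [0.041, 0.706, 0.041, -0.705]
wrist_force: [0.4, 0.3, -2.6]
opening: 0.147
```

Call:
step_arm(
  motion=[
    [1,0,0,0,0,0,255],
    [2,0,0,0,0,0,255],
    [3,0,0,0,0,0,255],
    [4,0,0,0,0,0,255],
    [4,0,0,0,0,0,255],
  ],
)

```text
time_s: 31.35
eef_pos: [0.5263, -0.0244, 0.1435]
eef_rot: [0.041, 0.706, 0.041, -0.705]
wrist_force: [-0.0, -0.4, -2.9]
opening: 0.149
```

Call:
step_arm(
  motion=[
    [1,0,0,0,0,0,255],
    [2,0,0,0,0,0,255],
    [3,0,0,0,0,0,255],
    [3,0,0,0,0,0,255],
  ],
)

```text
time_s: 31.85
eef_pos: [0.5263, -0.0244, 0.1405]
eef_rot: [0.041, 0.706, 0.041, -0.705]
wrist_force: [0.3, 0.9, -3.3]
opening: 0.148
```

Call:
step_arm(
  motion=[
    [1,0,0,0,0,0,255],
    [2,0,0,0,0,0,255],
    [2,0,0,0,0,0,255],
  ],
)

```text
time_s: 32.22
eef_pos: [0.5266, -0.0242, 0.1397]
eef_rot: [0.041, 0.707, 0.041, -0.705]
wrist_force: [-3.4, 1.7, 5.2]
opening: 0.147
```

Call:
step_arm(
  motion=[
    [0,0,0,0,0,0,120],
    [0,0,0,0,0,0,100],
    [0,0,0,0,0,0,100],
    [-10,0,0,0,0,0,100],
    [-35,0,0,0,0,0,100],
    [-60,0,0,0,0,0,255],
    [-60,0,0,0,0,0,255],
    [-60,0,0,0,0,0,255],
    [-60,0,0,0,0,0,255],
    [-60,0,0,0,0,0,255],
  ],
)

```text
time_s: 33.48
eef_pos: [0.5258, -0.0243, 0.1977]
eef_rot: [-0.041, -0.706, -0.042, 0.706]
wrist_force: [0.0, -0.3, -0.4]
opening: 0.003
```

```bash
python3 - <<'E'
from h import *
print(pose()[0],pose()[2]["opening"])
covertop(131)
a=np.radians(6.75);c=np.array([526,-23.3])
for k,(x,y) in enumerate([(56,38),(-56,38),(-56,-38),(56,-38)],1):
    w=c+[x*np.cos(a)-y*np.sin(a),x*np.sin(a)+y*np.cos(a)];print("corner",k,w.round(1));plan(*w,160,6.75)
E
```

```text
[525.76473865 -24.27797587 197.73148815] 0.0031274984703700526
scene 1145 [527.1 -22.7] [139.2, 92.6, 6.5] z 130.4 slope deg [-0.29  0.05]
top 299 [493.5 -25.3] [75.0, 92.3, 7.5] z 131.4 slope deg [-0.35  0.31]
corner 1 [577.1  21. ]
row [38.1, -39.1, -56.1] [-0.1, -0.0, 0.0] | at [526.  -24.3 198.1] q6 1.18 t 33.6
corner 2 [465.9   7.9]
row [38.1, -39.0, 55.9] [-0.1, -0.0, 0.0] | at [526.  -24.3 198.1] q6 1.18 t 33.6
corner 3 [474.9 -67.6]
row [38.0, 37.0, 55.9] [-0.1, -0.0, 0.0] | at [526.  -24.3 198.1] q6 1.18 t 33.6
corner 4 [586.1 -54.5]
row [38.1, 36.9, -56.1] [-0.1, -0.0, 0.0] | at [526.  -24.3 198.1] q6 1.18 t 33.6
```

Call:
step_arm(
  motion=[
    [0,-20,-28,0,0,0,255],
    [20,-39,-56,0,0,0,255],
    [45,-39,-56,0,0,0,255],
    [60,-39,-56,0,0,0,255],
    [66,-39,-56,0,0,0,255],
    [68,-39,-56,0,0,0,255],
    [69,-39,-56,0,0,0,255],
    [70,-39,-56,0,0,0,255],
    [70,-39,-56,0,0,0,255],
  ],
)

```text
time_s: 34.7
eef_pos: [0.5784, 0.0207, 0.131]
eef_rot: [0.041, 0.707, 0.041, -0.704]
wrist_force: [-3.4, 1.3, 8.0]
opening: 0.002
```

Call:
step_arm(
  motion=[
    [1,0,0,0,0,0,255],
    [2,0,0,0,0,0,255],
    [3,0,0,0,0,0,255],
    [4,0,0,0,0,0,255],
    [4,0,0,0,0,0,255],
  ],
)

```text
time_s: 35.33
eef_pos: [0.5798, 0.0214, 0.1289]
eef_rot: [0.041, 0.709, 0.041, -0.703]
wrist_force: [-3.5, 4.4, 17.1]
opening: -0.001
```

Call:
step_arm(
  motion=[
    [1,0,0,0,0,0,255],
    [2,0,0,0,0,0,255],
    [3,0,0,0,0,0,255],
    [4,0,0,0,0,0,255],
    [4,0,0,0,0,0,255],
  ],
)

```text
time_s: 35.95
eef_pos: [0.582, 0.0213, 0.1266]
eef_rot: [0.041, 0.71, 0.041, -0.701]
wrist_force: [0.5, 4.8, 20.3]
opening: 0.001
```

Call:
step_arm(
  motion=[
    [1,0,1,0,0,0,255],
    [2,0,2,0,0,0,255],
    [3,0,3,0,0,0,255],
    [4,0,3,0,0,0,255],
    [4,0,3,0,0,0,255],
  ],
)

```text
time_s: 36.58
eef_pos: [0.5826, 0.0211, 0.1259]
eef_rot: [0.042, 0.713, 0.041, -0.698]
wrist_force: [3.0, 7.5, 31.7]
opening: -0.003
```

Call:
step_arm(
  motion=[
    [-10,0,0,0,0,0,255],
    [-45,0,0,0,0,0,255],
    [-60,0,20,0,0,0,255],
    [-60,0,60,0,0,0,255],
    [-60,0,95,0,0,0,255],
    [-60,0,109,0,0,0,255],
    [-60,0,109,0,0,0,255],
  ],
)

```text
time_s: 37.45
eef_pos: [0.4663, 0.0076, 0.1771]
eef_rot: [0.041, 0.707, 0.041, -0.705]
wrist_force: [0.4, 0.6, 0.4]
opening: -0.0
```

```bash
python3 - <<'E'
from h import *
plan(465.9,7.9,131,6.75);covertop(128,views=["scene"])
E
```

```text
row [46.1, -0.4, 0.5] [-0.1, -0.2, -0.0] | at [466.3   7.6 177.1] q6 1.21 t 37.5
scene 1185 [531.4 -22.1] [138.3, 92.8, 6.7] z 127.7 slope deg [-2.49 -0.08]
```

Call:
step_arm(
  motion=[
    [15,0,0,0,0,0,255],
    [32,0,0,0,0,0,255],
    [42,0,0,0,0,0,255],
    [46,0,0,0,0,0,255],
    [48,0,0,0,0,0,255],
    [50,0,0,0,0,0,255],
    [52,0,0,0,0,0,255],
    [54,0,0,0,0,0,255],
    [54,0,0,0,0,0,255],
  ],
)

```text
time_s: 38.62
eef_pos: [0.4621, 0.0081, 0.1251]
eef_rot: [-0.042, -0.702, -0.042, 0.709]
wrist_force: [-33.5, 0.7, 48.0]
opening: -0.001
```

Call:
step_arm(
  motion=[
    [-10,0,0,0,0,0,255],
    [-40,0,0,0,0,0,255],
    [-55,25,0,0,0,0,255],
    [-55,65,0,0,0,0,255],
    [-55,76,0,0,0,0,255],
    [-55,76,0,0,0,0,255],
  ],
)

```text
time_s: 39.38
eef_pos: [0.475, -0.0679, 0.1771]
eef_rot: [0.04, 0.706, 0.041, -0.706]
wrist_force: [-0.2, 0.2, -0.2]
opening: 0.001
```

```bash
python3 - <<'E'
from h import *
plan(474.9,-67.6,131,6.75);covertop(128,views=["scene"])
E
```

```text
row [46.1, -0.3, 0.1] [-0.1, -0.1, 0.0] | at [475.  -67.9 177.1] q6 1.06 t 39.4
scene 1118 [527.1 -22.5] [141.0, 92.6, 6.8] z 125.0 slope deg [-0.13 -0.23]
```

Cover now reads level at z≈125 (the far side went down too). Press corners 3 and 4 as well, more gently.

Call:
step_arm(
  motion=[
    [15,0,0,0,0,0,255],
    [32,0,0,0,0,0,255],
    [43,0,0,0,0,0,255],
    [48,0,0,0,0,0,255],
    [50,0,0,0,0,0,255],
    [52,0,0,0,0,0,255],
    [53,0,0,0,0,0,255],
    [53,0,0,0,0,0,255],
  ],
)

```text
time_s: 40.42
eef_pos: [0.4755, -0.068, 0.1258]
eef_rot: [0.042, 0.707, 0.041, -0.705]
wrist_force: [-4.1, 0.4, 6.9]
opening: -0.007
```

Call:
step_arm(
  motion=[
    [-10,0,0,0,0,0,255],
    [-45,0,0,0,0,0,255],
    [-54,0,-20,0,0,0,255],
    [-54,0,-65,0,0,0,255],
    [-54,0,-105,0,0,0,255],
    [-54,0,-110,0,0,0,255],
    [-54,0,-110,0,0,0,255],
  ],
)

```text
time_s: 41.3
eef_pos: [0.5839, -0.0548, 0.1787]
eef_rot: [0.041, 0.706, 0.041, -0.706]
wrist_force: [0.0, 1.0, -0.3]
opening: 0.001
```

```bash
python3 - <<'E'
from h import *
plan(585,-54.5,131,6.75);covertop(126,views=["scene"])
E
```

```text
row [47.7, -0.1, -1.1] [-0.0, -0.0, 0.0] | at [583.9 -54.8 178.7] q6 1.16 t 41.3
scene 826 [532.3 -22. ] [128.3, 93.0, 6.9] z 124.9 slope deg [-0.43 -0.15]
```

Call:
step_arm(
  motion=[
    [15,0,0,0,0,0,255],
    [32,0,0,0,0,0,255],
    [44,0,0,0,0,0,255],
    [50,0,0,0,0,0,255],
    [53,0,0,0,0,0,255],
    [56,0,0,0,0,0,255],
    [58,0,0,0,0,0,255],
    [58,0,0,0,0,0,255],
  ],
)

```text
time_s: 42.35
eef_pos: [0.5868, -0.0554, 0.1253]
eef_rot: [0.042, 0.708, 0.041, -0.703]
wrist_force: [-6.3, 1.4, 19.7]
opening: -0.003
```

Call:
step_arm(
  motion=[
    [2,0,0,0,0,0,255],
    [4,0,1,0,0,0,255],
    [5,0,2,0,0,0,255],
    [5,0,2,0,0,0,255],
  ],
)

```text
time_s: 42.85
eef_pos: [0.5877, -0.0562, 0.1248]
eef_rot: [0.043, 0.711, 0.04, -0.701]
wrist_force: [-8.9, 2.0, 41.5]
opening: 0.003
```

Call:
step_arm(
  motion=[
    [-10,0,0,0,0,0,255],
    [-50,0,0,0,0,0,255],
    [-60,0,20,0,0,0,255],
    [-60,0,65,0,0,0,255],
    [-60,0,105,0,0,0,255],
    [-60,0,106,0,0,0,255],
    [-40,0,106,0,0,0,255],
    [-20,0,106,0,0,0,255],
    [-14,0,106,0,0,0,255],
    [-10,0,106,0,0,0,255],
  ],
)

```text
time_s: 44.1
eef_pos: [0.4778, -0.0676, 0.1258]
eef_rot: [0.041, 0.707, 0.041, -0.705]
wrist_force: [-0.9, 0.1, 0.5]
opening: -0.002
```

Call:
step_arm(
  motion=[
    [1,0,0,0,0,0,255],
    [2,0,0,0,0,0,255],
    [3,0,0,0,0,0,255],
    [4,0,-1,0,0,0,255],
    [5,0,-2,0,0,0,255],
    [5,0,-2,0,0,0,255],
  ],
)

```text
time_s: 44.85
eef_pos: [0.4781, -0.0681, 0.125]
eef_rot: [-0.043, -0.705, -0.041, 0.707]
wrist_force: [-24.4, 0.3, 41.3]
opening: 0.001
```

Call:
step_arm(
  motion=[
    [-10,0,0,0,0,0,255],
    [-50,0,0,0,0,0,255],
    [-60,-25,-35,0,0,0,255],
    [-60,-50,-72,0,0,0,255],
    [-60,-76,-106,0,0,0,255],
    [-60,-76,-106,0,0,0,255],
    [-40,-76,-106,0,0,0,255],
    [-20,-76,-106,0,0,0,255],
    [-8,-76,-106,0,0,0,255],
    [-4,-76,-106,0,0,0,255],
  ],
)

```text
time_s: 46.1
eef_pos: [0.5753, 0.0204, 0.1253]
eef_rot: [0.041, 0.706, 0.041, -0.706]
wrist_force: [-5.0, 2.6, 18.4]
opening: -0.001
```

Call:
step_arm(
  motion=[
    [2,0,0,0,0,0,255],
    [4,0,0,0,0,0,255],
    [6,0,1,0,0,0,255],
    [8,0,2,0,0,0,255],
    [8,0,2,0,0,0,255],
  ],
)

```text
time_s: 46.72
eef_pos: [0.578, 0.0211, 0.1252]
eef_rot: [0.041, 0.71, 0.041, -0.701]
wrist_force: [-10.0, 6.9, 40.4]
opening: 0.001
```

Lift clear and look.

Call:
step_arm(
  motion=[
    [-10,0,0,0,0,0,255],
    [-50,0,0,0,0,0,255],
    [-100,0,0,0,0,0,255],
    [-130,-40,30,0,0,0,255],
    [-130,-90,70,0,0,0,255],
    [-130,-140,110,0,0,0,255],
    [-130,-190,150,0,0,0,255],
    [-130,-230,160,0,0,0,255],
    [-130,-230,160,0,0,0,255],
    [-130,-230,160,0,0,0,255],
  ],
)

```text
time_s: 47.98
eef_pos: [0.3879, 0.2298, 0.2468]
eef_rot: [0.042, 0.707, 0.041, -0.705]
wrist_force: [0.3, -0.5, 0.1]
opening: 0.005
```

```bash
python3 - <<'E'
from h import *
print(pose()[0],pose()[2]["time_s"])
covertop(125)
p,P,i=grab("scene");save("f1",p,(270,150,420,290),5);cv2.imwrite("pics/f2.png",grab("top")[0][:,:,::-1])
v=grab("top");
for n,vv in(("scene",(p,P,i)),("top",v)):
    Q=vv[1].reshape(-1,3)*1e3;a=np.radians(6.75);x=Q[:,0]-526;y=Q[:,1]+23.3
    X=x*np.cos(a)+y*np.sin(a);Y=-x*np.sin(a)+y*np.cos(a)
    for sx,sy in((1,1),(-1,1),(-1,-1),(1,-1)):
        m=(abs(X*sx-48)<14)&(abs(Y*sy-30)<11)&(abs(Q[:,2]-126)<12);print(n,sx,sy,m.sum(),np.median(Q[m,2]).round(1))
E
```

```text
[387.89000703 229.8114918  246.81794259] 47.975
scene 1146 [526.8 -22.6] [138.9, 92.7, 6.6] z 124.6 slope deg [-0.33  0.1 ]
top 1009 [523.6 -21.4] [134.4, 92.0, 6.7] z 125.1 slope deg [0.11 0.2 ]
scene 1 1 65 124.8
scene -1 1 53 124.9
scene -1 -1 54 125.0
scene 1 -1 68 125.2
top 1 1 56 125.2
top -1 1 57 125.6
top -1 -1 56 125.4
top 1 -1 55 125.4
```

View pics/f1.png

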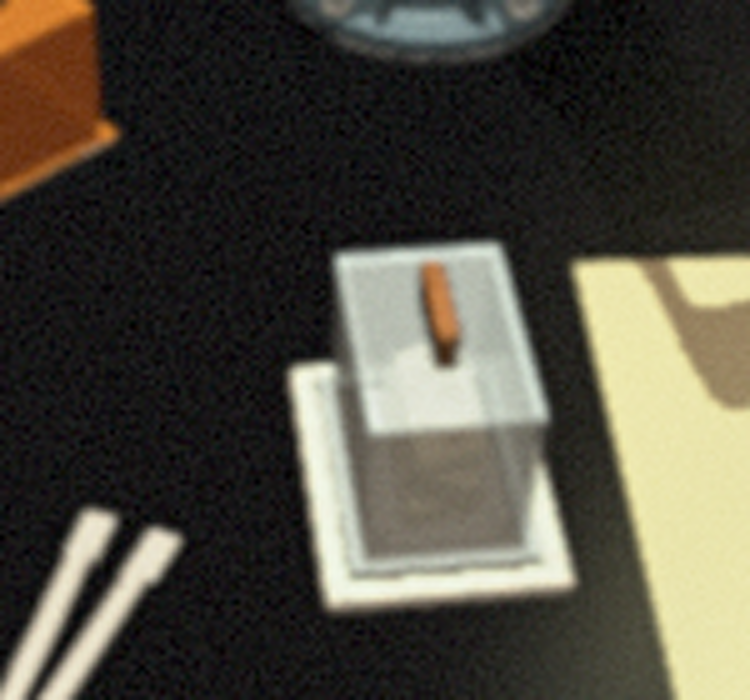

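View pics/f2.png

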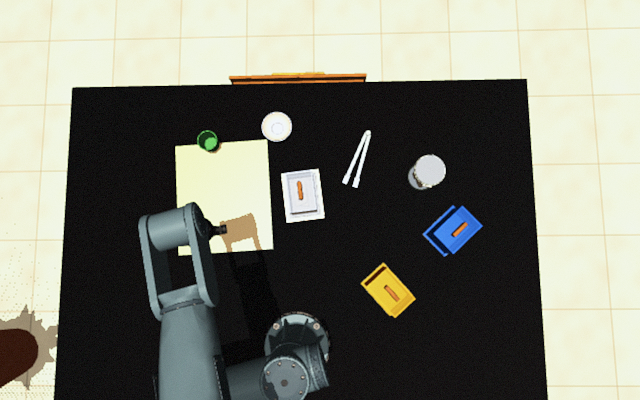

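```bash
python3 -c "
from bench import ctrl
print(ctrl.hand_in())"
```

```text
the job is handed in; nothing more can be done
None
```

All three offcuts that were there are stacked on the keeper's base under the clear cover, and the job was handed in at about 48 s.

**Pile:** The offcuts lie lengthways, with thick ends alternating. After each placing, the depth images gave top slopes of about 7.4°, 1° and 6.6°, against the 10° limit. The pile sits about 4 mm off the base's middle in x and y.

**Cover:** I pressed the top above each corner with 40–48 N at the wrist; corner 1 read 31 N the first time, so I pressed it again to 40 N. The cover's flat top now reads 124.8–125.2 mm (scene) and 125.2–125.6 mm (top) at all four corners, level to about 0.3°. Fully sealed should read 125.5 mm.

**Surroundings:** The last pictures show no offcut left over and the jar, snack cup, dish and tongs where they stood.

**Less certain:**
- Two of the corner presses had a sideways force, about 24 N and 34 N. The cover stayed centred within the few millimetres the cameras can resolve.
- I only saw the pile dimly through the cover after sealing. It looked in place, but I did not measure its slopes again.
- I could not tell which three of the five labelled offcuts these were; the task did not depend on it.

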